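Find the softest burnishing seat and push its tag down

ROBOT

A 6-joint arm with a two-finger parallel gripper is mounted at the origin on the work surface. World frame = base frame: x ahead of the robot, y to its left, z up, the work surface at z = 0. Lengths are in m, angles in rad, forces in N, time in s.
With the tool pointing down it reaches from about 0.3 to 0.75 m from the base axis. Payload 8.5 kg.
Tool frame: the origin (TCP) lies on the centre line of the jaws, within the pads' length; the fingertips stand 14 mm ahead of it and the grasp point (between the pads) lies 5 mm behind it (ctrl.tcp_to_tips is the x of the fingertips in the tool frame, in m); x points along the fingers, z is the direction in which the jaws open and shut, and the axes are right-handed (so a half turn about x gives the same grasp; the last joint's range is limited). The gripper opens to 85 mm and grips with 20 to 120 N. Pads are 22 mm wide; open, the fingers measure 114 mm over their backs; the gripper's body (76 mm by 85 mm) begins 54 mm behind the grasp point. The pads swing forward as they close: fully open they stand 13 mm farther back than shut.
Start: joints at [0.935, 0.381, 1.297, -0, 1.464, -0.215], TCP at [0.225, 0.502, 0.245] pointing down, gripper open.
Joint ranges: [-3.11, 3.11], [-0.89, 2.33], [0.22, 2.48], [-1.42, 4.56], [0.17, 2.85], [-2.88, 2.88]. Speed limits (rad/s): [2.39, 2.39, 3.14, 3.14, 3.14, 3.14].

INTERFACE

Orientations are given as a unit quaternion [x, y, z, w].
In Python, from station import ctrl gives the robot as it stands. The module is installed in compiled form; this text tells all that it offers.
- The arm moves only by the tool drive_tool, never from a script. Its argument "motion" is a list of rows, each a list of 4 numbers: the shift along the tool's x, y, z in m, then the turn about the tool's x in rad. A call has 1 to 5 rows; each row shifts and turns the commanded pose from where the row before left it, along the tool's axes as they then stand; what a row does not reach is not made up. A row lasts 1/10 s, in which the tool goes at most 50 mm and 8.59 degrees, less where a joint would pass 70% of its speed; a pose out of reach is approached as far as the arm can. A call is refused whole if a number of a shift passes 0.05 or a number of a turn 0.15, either way. A call with a gripper value outside its range is refused whole. "jaw" is the gripper's target within -1 to 1 (shut at 1, half-way at 0, fully open at -1), set as the call begins (left out, the last holds). The fingers move at their own pace and stop on an object; "force" is the grip in N (left out, the last holds). Time passes only in rows, so rows that do not move let the fingers close. It gives the time, the measured TCP pose, the force and the opening at its end, in the units of the state.
- ctrl.sense(): the state, without advancing time (a new reading comes with each control period).
- ctrl.read_camera(name): name is "scene" or "top" or "wrist"; returns the picture (400x640x3 uint8, blue, green, red); there is no depth.
- ctrl.camera_info(name): a dict with "K" (3x3 intrinsics, pixels), "R" (3x3) and "t" (3): a world point X has camera coordinates R X + t; the wrist camera has in their place "tool_from_camera" (4x4, takes a point from camera to tool coordinates, whose origin is the TCP and whose axes are the tool frame's). Camera axes: x right, y down, z forward; pixel columns grow to the right and rows downward; lengths in m; the calibration is good to about 2 mm. A picture is of the moment at which its call begins: read the wrist's pose just before it. camera_info takes no time and is no camera call.
- ctrl.finish_job(): hands the job in, once; it reports no verdict.
The state is a dict: "t": time; "joints": joint angles; "joint_velocities": joint speeds; "effort": joint torques, N m; "position": TCP position; "tool_rot": TCP orientation; "ft_force": force on the tool from outside, world axes, zero at the start; "wrist_torque": the same for the moment, N m; "width": finger opening in m.
Only numpy, scipy, OpenCV 4.12 (cv2) and the standard library are available. Lean on these libraries where they do the work, as an engineer would, in place of code of your own. Each camera call takes 0.05 s, during which the arm holds its last target.

TASK

One of the three sprung burnishing seats on the jig board has gone soft. Work along the row from the robot's left to its right and press each cork pad down with your fingertips to feel its spring, then push the tag of the softest seat fully down to mark it for a new spring and come away. Leave the other two tags up, do not pull any tag upwards, and leave the tools and the shell lying around the board where they are.

Things in the scene. Friction and masses are not known exactly. Their poses are not given: they have to be found in the camera images.
- board: The wooden jig board screwed to the bench: 190 x 410 x 18 mm thick. Three identical sprung burnishing seats are bolted on it in a row, about 125 mm apart along its y axis. Origin on the bench top, 10 mm nearer the robot than the middle of the board; its x axis points away from the robot, +y to the robot's left along the row, z up. Fixed; board and seats stand turned by up to 15 degrees, all alike.
- pad_a_top (a point): One of the three sprung seats: centre of the top of its round, cork-faced pad (54 mm across, 14 mm thick), 86 mm above the bench when at rest. A coil spring in an upright barrel under it carries the pad; it goes straight down when pressed and the point moves with it. The point's axes are as the board's. Which place in the row this seat has (left, middle or right) is different every time.
- pad_a (a joint): How far the pad of that seat is pressed down, m: 0 at rest, 0.018 at its hard stop. It springs back when released. The three springs differ in stiffness and nothing shows it from outside: by seat, pressing a pad to the stop takes somewhere between about 5 and 17 N, growing evenly with the depth, and until it meets its stop the softest yields about twice as far as either of the others, or more, for the same push. A press of 2 mm or more counts.
- tag_a_top (a point): The tag of the same seat (same letter): centre of the top of its flat steel thumb lip, 18 x 42 mm (long side along the board's y) and 4 mm thick, 73 mm beyond the pad's centre on the side away from the robot (board's +x). Lip top about 87 mm above the bench when up, 68 mm when fully down; point moves with the tag.
- tag_a (a joint): How far that seat's tag is pushed down in its brass guides, m: 0 to 0.002 at the start (up), 0.020 fully down with the lip resting on the guides; negative if it is drawn up out of the guides. Friction holds it wherever it is left; about 3 to 4 N moves it.
- pad_b_top (a point): One of the three sprung seats: centre of the top of its round, cork-faced pad (54 mm across, 14 mm thick), 86 mm above the bench when at rest. A coil spring in an upright barrel under it carries the pad; it goes straight down when pressed and the point moves with it. The point's axes are as the board's. Which place in the row this seat has (left, middle or right) is different every time.
- pad_b (a joint): How far the pad of that seat is pressed down, m: 0 at rest, 0.018 at its hard stop. It springs back when released. The three springs differ in stiffness and nothing shows it from outside: by seat, pressing a pad to the stop takes somewhere between about 5 and 17 N, growing evenly with the depth, and until it meets its stop the softest yields about twice as far as either of the others, or more, for the same push. A press of 2 mm or more counts.
- tag_b_top (a point): The tag of the same seat (same letter): centre of the top of its flat steel thumb lip, 18 x 42 mm (long side along the board's y) and 4 mm thick, 73 mm beyond the pad's centre on the side away from the robot (board's +x). Lip top about 87 mm above the bench when up, 68 mm when fully down; point moves with the tag.
- tag_b (a joint): How far that seat's tag is pushed down in its brass guides, m: 0 to 0.002 at the start (up), 0.020 fully down with the lip resting on the guides; negative if it is drawn up out of the guides. Friction holds it wherever it is left; about 3 to 4 N moves it.
- pad_c_top (a point): One of the three sprung seats: centre of the top of its round, cork-faced pad (54 mm across, 14 mm thick), 86 mm above the bench when at rest. A coil spring in an upright barrel under it carries the pad; it goes straight down when pressed and the point moves with it. The point's axes are as the board's. Which place in the row this seat has (left, middle or right) is different every time.
- pad_c (a joint): How far the pad of that seat is pressed down, m: 0 at rest, 0.018 at its hard stop. It springs back when released. The three springs differ in stiffness and nothing shows it from outside: by seat, pressing a pad to the stop takes somewhere between about 5 and 17 N, growing evenly with the depth, and until it meets its stop the softest yields about twice as far as either of the others, or more, for the same push. A press of 2 mm or more counts.
- tag_c_top (a point): The tag of the same seat (same letter): centre of the top of its flat steel thumb lip, 18 x 42 mm (long side along the board's y) and 4 mm thick, 73 mm beyond the pad's centre on the side away from the robot (board's +x). Lip top about 87 mm above the bench when up, 68 mm when fully down; point moves with the tag.
- tag_c (a joint): How far that seat's tag is pushed down in its brass guides, m: 0 to 0.002 at the start (up), 0.020 fully down with the lip resting on the guides; negative if it is drawn up out of the guides. Friction holds it wherever it is left; about 3 to 4 N moves it.
- shell: Bystander: loose yellow-lacquered turned half-shell, a dome 68 mm across and 59 mm high standing mouth down on the bench beyond the board. Origin at its underside's centre.
- post: Bystander: loose chunky aluminium tool rest post, 52 mm across its foot, 78 mm high, standing on the bench beyond the board. Origin at its underside's centre.
- burnisher: Bystander: loose horn-handled burnisher, 170 mm long, 24 mm wide, 18 mm high, lying on the bench on the robot's side of the board. Origin at its underside near the middle, x axis along it towards the steel end.
- compass: Bystander: loose steel scribing compass, 165 mm long, 45 mm wide, 13 mm high, lying flat on the bench on the robot's side of the board. Origin at its underside near the middle, x axis towards its points.

How it is judged:
On the way, in this order (a step that is already met when the one before it is completed fails the run):
1. the left seat's pad is pressed down with the fingers (at least 2 mm) (((value of joint pad_a above 0.002 m and contact force between the fingers and pad_a above 1 N and y of pad_a_top in the frame of board between 0.06 and 0.2 m) or (value of joint pad_b above 0.002 m and contact force between the fingers and pad_b above 1 N and y of pad_b_top in the frame of board between 0.06 and 0.2 m) or (value of joint pad_c above 0.002 m and contact force between the fingers and pad_c above 1 N and y of pad_c_top in the frame of board between 0.06 and 0.2 m))), for 0.1 s.
2. then the middle seat's pad is pressed likewise (((value of joint pad_a above 0.002 m and contact force between the fingers and pad_a above 1 N and y of pad_a_top in the frame of board between -0.06 and 0.06 m) or (value of joint pad_b above 0.002 m and contact force between the fingers and pad_b above 1 N and y of pad_b_top in the frame of board between -0.06 and 0.06 m) or (value of joint pad_c above 0.002 m and contact force between the fingers and pad_c above 1 N and y of pad_c_top in the frame of board between -0.06 and 0.06 m))), for 0.1 s.
3. then the right seat's pad is pressed likewise (((value of joint pad_a above 0.002 m and contact force between the fingers and pad_a above 1 N and y of pad_a_top in the frame of board between -0.2 and -0.06 m) or (value of joint pad_b above 0.002 m and contact force between the fingers and pad_b above 1 N and y of pad_b_top in the frame of board between -0.2 and -0.06 m) or (value of joint pad_c above 0.002 m and contact force between the fingers and pad_c above 1 N and y of pad_c_top in the frame of board between -0.2 and -0.06 m))), for 0.1 s.
4. then the softest seat's tag is pushed fully down (the judge knows that seat by a 0.1 mm difference in its build, too small to be seen or read: find it by pressing) (((x of tag_a_top in the frame of pad_a_top above 0.07305 m and value of joint tag_a above 0.017 m) or (x of tag_b_top in the frame of pad_b_top above 0.07305 m and value of joint tag_b above 0.017 m) or (x of tag_c_top in the frame of pad_c_top above 0.07305 m and value of joint tag_c above 0.017 m))), for 0.1 s.
At the end, for the whole second after the job is handed in: The softest seat's tag is fully down (within 3 mm of its stop), the other two tags are still up (pushed less than 6 mm), all three pads have sprung back, and the shell, post, burnisher and compass are within 25 mm of where they were, not tipped over ((x of tag_a_top in the frame of pad_a_top above 0.07305 m or value of joint tag_a below 0.006 m) and (x of tag_b_top in the frame of pad_b_top above 0.07305 m or value of joint tag_b below 0.006 m) and (x of tag_c_top in the frame of pad_c_top above 0.07305 m or value of joint tag_c below 0.006 m) and ((x of tag_a_top in the frame of pad_a_top above 0.07305 m and value of joint tag_a above 0.017 m) or (x of tag_b_top in the frame of pad_b_top above 0.07305 m and value of joint tag_b above 0.017 m) or (x of tag_c_top in the frame of pad_c_top above 0.07305 m and value of joint tag_c above 0.017 m)) and value of joint each of pad_a, pad_b, pad_c below 0.002 m and distance of each of shell, post, burnisher, compass from where it was at the start of the episode below 0.025 m and angle between each of shell, post, burnisher, compass's own z axis and vertical below 0.3 rad); the robot touches nothing.
It fails at once if a tag of a firmer seat is pushed down (6 mm or more) ((x of tag_a_top in the frame of pad_a_top below 0.07305 m and value of joint tag_a above 0.006 m) or (x of tag_b_top in the frame of pad_b_top below 0.07305 m and value of joint tag_b above 0.006 m) or (x of tag_c_top in the frame of pad_c_top below 0.07305 m and value of joint tag_c above 0.006 m)).
It fails at once if a tag is pulled up out of its guides (more than 4 mm) (value of joint any of tag_a, tag_b, tag_c below -0.004 m).
It fails at once if a bystander is lifted, carried or knocked away (more than 25 mm) or tipped (distance of any of shell, post, burnisher, compass from where it was at the start of the episode above 0.025 m or angle between any of shell, post, burnisher, compass's own z axis and vertical above 0.3 rad).
It also fails if it takes over 42 s, if anything falls off the work surface, if the arm or the gripper's body presses on something with over 40 N, if the wrist force passes 120 N, or if a joint passes its speed limit or range.

## Working session

There is one attempt and no reset: what is moved stays moved. The work goes in short steps, Python scripts to look and compute and a tool call to move; the robot and the scene stay as the last step left them, time stands still between calls to the robot, and variables do not carry over. Pictures are saved under pics/ and viewed, and the job is handed in when it is done.

Besides the shell and the picture viewer there is one more tool, called by a JSON object that holds its "api" and its "payload", one argument or row to a line. drive_tool: Moves the arm, as the interface text tells. Its arguments: {"type":"object","properties":{"motion":{"type":"array"},"jaw":{"type":"number"},"force":{"type":"number"}},"required":["motion"]}

```bash
mkdir -p pics
python3 - <<'E'
from station import ctrl
import cv2,numpy as np
s=ctrl.sense();print(s)
for n in("scene","top"):
    im=ctrl.read_camera(n);cv2.imwrite(f"pics/{n}0.png",im)
    i=ctrl.camera_info(n);print(n,i)
print(ctrl.camera_info("wrist"),ctrl.tcp_to_tips)
E
```

```text
{'t': 0.0, 'joints': array([ 9.34674380e-01,  3.81205969e-01,  1.29830573e+00, -1.97005599e-05,
        1.46355809e+00, -2.15303828e-01]), 'joint_velocities': array([-0.00062808,  0.00014213,  0.00109907,  0.00049873, -0.00063077,
       -0.00048464]), 'effort': array([ 6.06012964e-04, -4.48454654e+01, -2.31277370e+01, -1.43835709e-04,
        4.70478932e-03, -2.50046315e-05]), 'position': array([0.22451709, 0.50178067, 0.24469123]), 'tool_rot': array([-0.38473363,  0.59388858,  0.38435303,  0.5929158 ]), 'ft_force': array([ 0.38759514, -0.31054634, -0.28334354]), 'wrist_torque': array([ 0.00119318,  0.00079307, -0.00206071]), 'width': 0.08578099184255603}
scene {'K': array([[435.16554342,   0.        , 320.79478324],
       [  0.        , 435.16554342, 194.11242206],
       [  0.        ,   0.        ,   1.        ]]), 'R': array([[-0.35581918,  0.9344332 , -0.01507661],
       [ 0.80436748,  0.29799893, -0.51399376],
       [-0.47580002, -0.19501598, -0.85766142]]), 't': array([ 0.17017404, -0.41510088,  1.05264973])}
top {'K': array([[366.62270453,   0.        , 318.99214942],
       [  0.        , 366.62270453, 196.7173408 ],
       [  0.        ,   0.        ,   1.        ]]), 'R': array([[ 0.00456867, -0.99979004, -0.01997513],
       [-0.9947625 , -0.00250416, -0.1021827 ],
       [ 0.10211122,  0.02033734, -0.99456508]]), 't': array([0.03275465, 0.53638638, 0.85271829])}
{'K': array([[304.97779181,   0.        , 318.66585461],
       [  0.        , 304.97779181, 203.24759968],
       [  0.        ,   0.        ,   1.        ]]), 'tool_from_camera': array([[-9.86140726e-05, -2.89689005e-01,  9.57120824e-01,
        -1.27633957e-01],
       [-1.25764987e-04, -9.57120817e-01, -2.89689016e-01,
         7.35960916e-02],
       [ 9.99999987e-01, -1.48939702e-04,  5.79528479e-05,
        -9.92060088e-04],
       [ 0.00000000e+00,  0.00000000e+00,  0.00000000e+00,
         1.00000000e+00]])} 0.014
```

View pics/scene0.png

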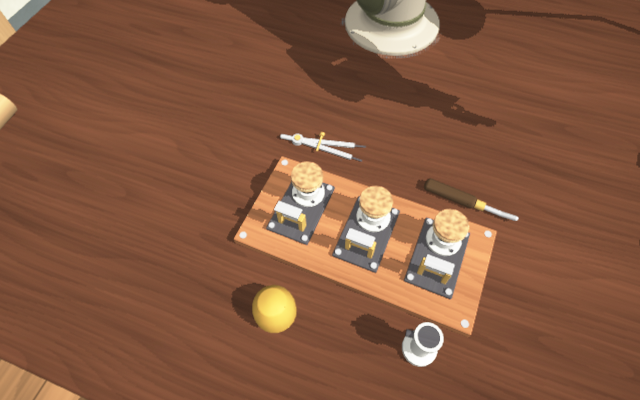

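View pics/top0.png

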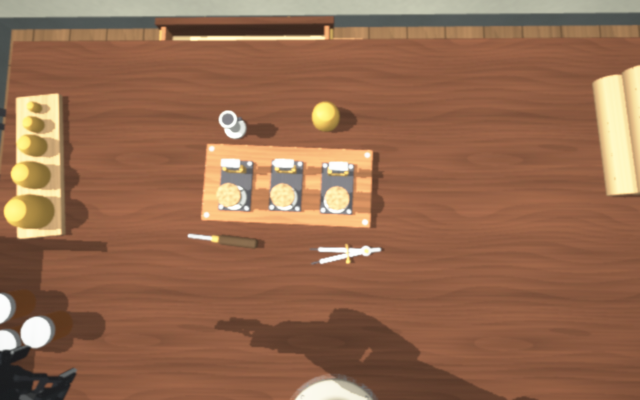

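The overhead view shows three cork pads near (231,196), (284,196) and (337,199), with the lips at rows 160–170. The left seat is on the left of the picture. Next I'll measure them.

```bash
cat > h.py <<'E'
import cv2,numpy as np
from station import ctrl
def ray(n,uv,z):
    i=ctrl.camera_info(n);K,R,t=i["K"],i["R"],i["t"]
    c=-R.T@t;d=R.T@np.linalg.inv(K)@np.array([uv[0],uv[1],1.])
    return c+d*(z-c[2])/d[2]
E
python3 - <<'E'
from h import *
a=cv2.imread("pics/top0.png")[140:235,195:380];b=cv2.imread("pics/scene0.png")[150:330,235:500]
cv2.imwrite("pics/topz.png",cv2.resize(a,None,fx=4,fy=4,interpolation=cv2.INTER_CUBIC))
cv2.imwrite("pics/scz.png",cv2.resize(b,None,fx=3,fy=3,interpolation=cv2.INTER_CUBIC))
for n in("top","scene"):
    im=cv2.imread(f"pics/{n}0.png");h=cv2.cvtColor(im,cv2.COLOR_BGR2HSV)
    for nm,lo,hi in(("cork",(12,60,150),(25,170,255)),("steel",(0,0,170),(180,45,255))):
        m=cv2.inRange(h,lo,hi)
        if nm=="cork": m=cv2.morphologyEx(m,cv2.MORPH_CLOSE,np.ones((3,3)));m=cv2.morphologyEx(m,cv2.MORPH_OPEN,np.ones((3,3)))
        k,l,st,ce=cv2.connectedComponentsWithStats(m)
        for j in range(1,k):
            p=ray(n,ce[j],.086)
            if st[j,4]>25 and .3<p[0]<.7 and abs(p[1])<.3: print(n,nm,st[j],ce[j].round(1),p.round(4))
E
```

```text
top cork [ 201  143  172   85 8836] [284.9 185.6] [0.5552 0.1104 0.086 ]
top cork [228 165  16   8  68] [237.1 169.8] [0.5912 0.2197 0.086 ]
top cork [275 167  21   7  88] [285.8 170.4] [0.59   0.1088 0.086 ]
top cork [327 170  22   6  85] [337.2 173.1] [ 0.584  -0.0073  0.086 ]
top cork [325 186  25  23 458] [337.1 197.3] [ 0.5292 -0.0071  0.086 ]
top cork [214 237   6   7  28] [217.  240.5] [0.4318 0.2603 0.086 ]
top cork [345 257   6   8  39] [347.4 260.7] [ 0.3891 -0.0297  0.086 ]
top steel [219 110  27  29 364] [232.1 125.4] [0.6946 0.2341 0.086 ]
top steel [221 159  20   9 166] [230.3 162.8] [0.6072 0.2355 0.086 ]
top steel [272 159  23   9 184] [283.1 162.9] [0.6072 0.1152 0.086 ]
top steel [323 162  31   9 219] [338.  165.8] [ 0.6005 -0.0091  0.086 ]
top steel [227 185  19  25 155] [239. 200.] [0.5225 0.2135 0.086 ]
top steel [276 187  21  24 110] [288.5 203.6] [0.5145 0.1019 0.086 ]
top steel [320 195  27  19 136] [329.7 208.1] [0.5048 0.0094 0.086 ]
top steel [269 204   6   6  28] [271.3 206.4] [0.5081 0.1403 0.086 ]
top steel [362 219   6   6  27] [364.5 221.9] [ 0.4743 -0
[... 1538 characters left out ...]
[485 231   7   6  34] [487.7 233.6] [0.5362 0.2967 0.086 ]
scene steel [240 232   7   6  33] [242.6 234.5] [ 0.6689 -0.0551  0.086 ]
scene steel [302 235   6   6  31] [304.4 237.5] [0.6402 0.0362 0.086 ]
scene steel [429 234  33  22 326] [445.8 247.2] [0.5808 0.2419 0.086 ]
scene steel [335 249   7   6  32] [337.8 251.3] [0.6439 0.0919 0.086 ]
scene steel [424 254  31  21 349] [439.1 264.1] [0.6109 0.2386 0.086 ]
scene steel [371 262   6   7  34] [373.4 264.9] [0.6459 0.1483 0.086 ]
scene steel [407 274   7   6  34] [410.1 276.5] [0.6444 0.2037 0.086 ]
scene steel [445 288   7   7  37] [448.3 291.1] [0.6467 0.2601 0.086 ]
scene steel [461 320   8   8  50] [464.5 323.3] [0.6836 0.2905 0.086 ]
```

View pics/topz.png

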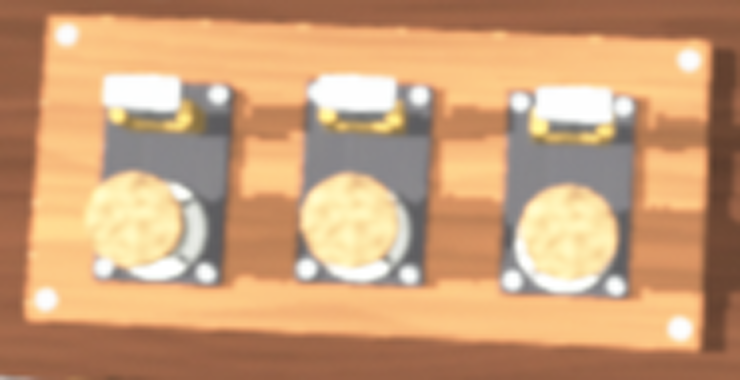

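View pics/scz.png

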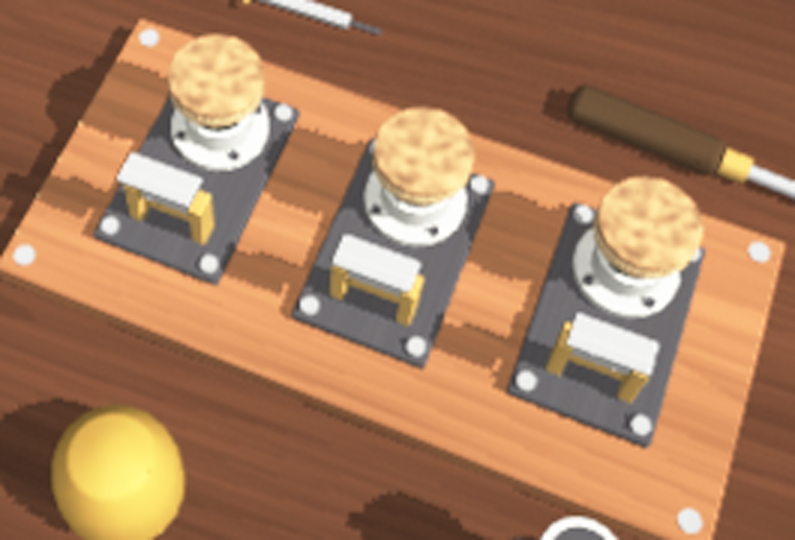

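Run:
```python
from h import *
for n,(ox,oy,f),P in (("top",(195,140,4),dict(pads=[(135,219),(350,220),(567,232)],lips=[(142,92),(356,93),(575,104)],bolts=[(66,35),(689,60),(679,328),(46,299)])),
 ("scene",(235,150,3),dict(pads=[(651,221),(424,150),(218,76)],lips=[(612,341),(376,262),(160,180)]))):
    for k,v in P.items():
        q=np.array([ray(n,((x+.5)/f+ox-.5,(y+.5)/f+oy-.5),.086 if k!="bolts" else .019) for x,y in v]);print(n,k,q.round(4).tolist())
        d=q[2]-q[0] if k!="bolts" else q[1]-q[0]
        print(" len",np.linalg.norm(d),"yaw deg",np.degrees(np.arctan2(d[0],-d[1])), "mid",q.mean(0))
from scipy.spatial.transform import Rotation as R
print(R.from_quat(ctrl.sense()["tool_rot"]).as_matrix().round(3))
```

```text
top pads [[0.5351, 0.2379, 0.086], [0.5348, 0.1164, 0.086], [0.5283, -0.0055, 0.086]]
 len 0.2434265082780861 yaw deg -1.5866349154167434 mid [0.53274864 0.11625279 0.086     ]
top lips [[0.6077, 0.236, 0.086], [0.6072, 0.114, 0.086], [0.601, -0.01, 0.086]]
 len 0.2461354865956242 yaw deg -1.5660060945738756 mid [0.60533995 0.11335524 0.086     ]
top bolts [[0.6567, 0.3023, 0.019], [0.6411, -0.0819, 0.019], [0.4773, -0.0745, 0.019], [0.4934, 0.3088, 0.019]]
 len 0.38456912476171573 yaw deg -2.33426086405503 mid [0.56710827 0.11366762 0.019     ]
scene pads [[0.5379, 0.2416, 0.086], [0.538, 0.1191, 0.086], [0.5322, -0.0021, 0.086]]
 len 0.24381154499588395 yaw deg -1.354714952951845 mid [0.5360192  0.11953626 0.086     ]
scene lips [[0.61, 0.2377, 0.086], [0.6098, 0.1157, 0.086], [0.6042, -0.0065, 0.086]]
 len 0.24431140455573055 yaw deg -1.3494782808380967 mid [0.60798158 0.11563543 0.086     ]
[[-0.001 -0.913  0.408]
 [-0.001  0.408  0.913]
 [-1.     0.    -0.001]]
```

Both views agree to about 4 mm: pads at L(0.5365,0.240), M(0.536,0.118), R(0.530,−0.004), yaw about −2°. The pad spacing and the 73 mm lip offset also match. Next I'll shut the gripper and turn the tool by −0.387 rad so the jaws line up with the row.

{"api": "drive_tool", "payload": {
  "motion": [
    [0, 0, 0, -0.129],
    [0, 0, 0, -0.129],
    [0, 0, 0, -0.129],
    [0, 0, 0, 0]
  ],
  "jaw": 1,
  "force": 40
}}

```text
t: 0.5
position: [0.2246, 0.5019, 0.245]
tool_rot: [-0.492, 0.508, 0.492, 0.508]
ft_force: [-0.0, 0.5, -0.5]
width: 0.0278
```

```bash
cat >> h.py <<'E'
from scipy.spatial.transform import Rotation as Ro
def go(p):
    s=ctrl.sense();M=Ro.from_quat(s["tool_rot"]).as_matrix()
    print("t",s["t"],"pos",s["position"].round(4),"F",s["ft_force"].round(2),"w",s["width"].round(4),"tool shift",(M.T@(np.array(p)-s["position"])).round(4));return M
E
python3 -c "
from h import *
print(go((.5365,.2398,.13)).round(3))"
```

```text
Traceback (most recent call last):
  File "h.py", line 10, in go
    print("t",s["t"],"pos",s["position"].round(4),"F",s["ft_force"].round(2),"w",s["width"].round(4),"tool shift",(M.T@(np.array(p)-s["position"])).round(4));return M
                                                                                 ^^^^^^^^^^^^^^^^
AttributeError: 'float' object has no attribute 'round'
```

{"api": "drive_tool", "payload": {
  "motion": [
    [0, -0.032, -0.025, 0],
    [0, -0.032, -0.025, 0],
    [0, -0.032, -0.025, 0],
    [0, -0.032, -0.025, 0],
    [0, -0.032, -0.025, 0]
  ]
}}

```text
t: 1.0
position: [0.3813, 0.3704, 0.2452]
tool_rot: [-0.49, 0.509, 0.491, 0.509]
ft_force: [0.2, 1.2, 0.4]
width: -0.0002
```

{"api": "drive_tool", "payload": {
  "motion": [
    [0.01, -0.032, -0.025, 0],
    [0.02, -0.032, -0.025, 0],
    [0.02, -0.032, -0.025, 0],
    [0.02, -0.032, -0.025, 0],
    [0.02, -0.032, -0.025, 0]
  ]
}}

```text
t: 1.5
position: [0.5371, 0.2401, 0.1544]
tool_rot: [-0.49, 0.509, 0.491, 0.509]
ft_force: [0.7, 0.6, -0.4]
width: 0.0002
```

{"api": "drive_tool", "payload": {
  "motion": [
    [0, 0, 0, 0],
    [0, 0, 0, 0]
  ]
}}

```text
t: 1.7
position: [0.5362, 0.2407, 0.1546]
tool_rot: [-0.49, 0.51, 0.491, 0.509]
ft_force: [0.2, -0.8, 0.6]
width: -0.0001
```

```bash
sed -i 's/s\["width"\].round(4)/s["width"]/' h.py
python3 -c "
from h import *
go((.5365,.2398,.115))
cv2.imwrite('pics/w1.png',ctrl.read_camera('wrist'))
cv2.imwrite('pics/s1.png',ctrl.read_camera('scene')[130:350,200:520])"
```

```text
t 1.7 pos [0.5362 0.2407 0.1546] F [ 0.17 -0.84  0.64] w -6.446383712777336e-05 tool shift [ 0.0396 -0.0004 -0.0009]
```

View pics/w1.png

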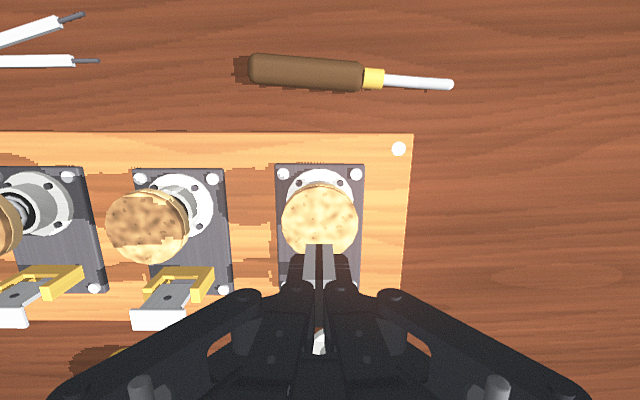

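View pics/s1.png

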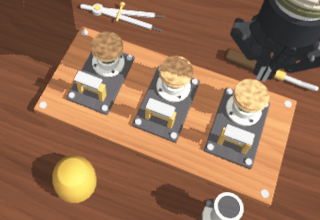

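```bash
python3 -c "
from h import *
i=ctrl.camera_info('scene');X=np.array([.5362,.2407,.1406]);c=i['R']@X+i['t'];p=i['K']@c;print('scene tip, crop',(p[:2]/p[2]-[200,130]))
i=ctrl.camera_info('wrist');T=np.linalg.inv(i['tool_from_camera'])
for x in(.014,.0686):
  p=i['K']@(T@[x,0,0,1])[:3];print(x,p[:2]/p[2])
"
```

```text
scene tip, crop [260.45022729  74.93065681]
0.014 [320.58434097 261.09141413]
0.0686 [320.10667557 223.59170022]
```

The wrist view puts the pad centre at about (319,220), and the point under the tool projects to (320,224). The alignment is good to within 2 mm, so I'll press the left pad.

{"api": "drive_tool", "payload": {
  "motion": [
    [0.025, 0, -0.001, 0],
    [0.02, 0, 0, 0],
    [0, 0, 0, 0],
    [0, 0, 0, 0],
    [0, 0, 0, 0]
  ]
}}

```text
t: 2.3
position: [0.5364, 0.2409, 0.1119]
tool_rot: [-0.492, 0.507, 0.491, 0.509]
ft_force: [-0.1, -0.5, -0.5]
width: -0.0002
```

{"api": "drive_tool", "payload": {
  "motion": [
    [0.006, 0, 0, 0],
    [0.006, 0, 0, 0],
    [0, 0, 0, 0],
    [0, 0, 0, 0],
    [0, 0, 0, 0]
  ]
}}

```text
t: 2.8
position: [0.5359, 0.2404, 0.0984]
tool_rot: [-0.491, 0.508, 0.492, 0.508]
ft_force: [-1.3, 1.4, 2.0]
width: -0.0003
```

{"api": "drive_tool", "payload": {
  "motion": [
    [0.005, 0, 0, 0],
    [0, 0, 0, 0],
    [0, 0, 0, 0],
    [0, 0, 0, 0],
    [0, 0, 0, 0]
  ]
}}

```text
t: 3.3
position: [0.5362, 0.2404, 0.0936]
tool_rot: [-0.492, 0.508, 0.491, 0.509]
ft_force: [-0.4, 0.8, 4.5]
width: -0.0003
```

{"api": "drive_tool", "payload": {
  "motion": [
    [0.005, 0, 0, 0],
    [0, 0, 0, 0],
    [0, 0, 0, 0],
    [0, 0, 0, 0],
    [0, 0, 0, 0]
  ]
}}

```text
t: 3.8
position: [0.5362, 0.2404, 0.0889]
tool_rot: [-0.492, 0.508, 0.491, 0.509]
ft_force: [-0.8, 0.0, 7.7]
width: 0.0
```

{"api": "drive_tool", "payload": {
  "motion": [
    [0, 0, 0, 0],
    [-0.02, 0, 0, 0],
    [-0.02, 0, 0, 0],
    [0, 0, -0.03, 0],
    [0, -0.002, -0.03, 0]
  ]
}}

```text
t: 4.3
position: [0.5355, 0.18, 0.1283]
tool_rot: [-0.492, 0.508, 0.492, 0.508]
ft_force: [0.6, -0.3, 0.1]
width: 0.0
```

{"api": "drive_tool", "payload": {
  "motion": [
    [0, -0.002, -0.03, 0],
    [0, 0, -0.032, 0],
    [0, 0, 0, 0],
    [0, 0, 0, 0],
    [0, 0, 0, 0]
  ]
}}

```text
t: 4.8
position: [0.5357, 0.119, 0.1281]
tool_rot: [-0.491, 0.508, 0.492, 0.508]
ft_force: [-0.4, -0.5, -0.4]
width: -0.0001
```

```bash
python3 -c "
from h import *
go((.5364,.1178,.100))
cv2.imwrite('pics/w2.png',ctrl.read_camera('wrist'))
i=ctrl.camera_info('wrist');T=np.linalg.inv(i['tool_from_camera']);x=ctrl.sense()['position'][2]-.086
p=i['K']@(T@[x,0,0,1])[:3];print(x,p[:2]/p[2])"
```

```text
t 4.8 pos [0.5357 0.119  0.1281] F [-0.4  -0.49 -0.36] w -5.802101278121891e-05 tool shift [ 0.0281 -0.0008 -0.0012]
0.04210167855402072 [320.30360247 239.13118567]
```

View pics/w2.png

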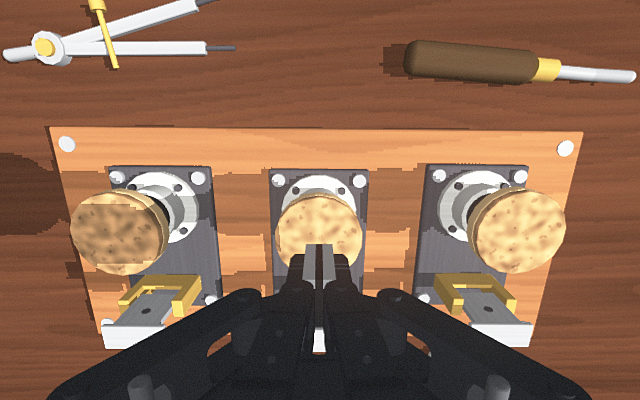

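The middle pad centre is at about (319,236), and the tool point is at (320,239), so it's centred. I'll repeat the same depths.

{"api": "drive_tool", "payload": {
  "motion": [
    [0.015, 0, 0, 0],
    [0.015, 0, 0, 0],
    [0, 0, 0, 0],
    [0, 0, 0, 0],
    [0, 0, 0, 0]
  ]
}}

```text
t: 5.35
position: [0.536, 0.1187, 0.099]
tool_rot: [-0.492, 0.508, 0.491, 0.508]
ft_force: [-1.3, 0.8, 0.8]
width: 0.0001
```

{"api": "drive_tool", "payload": {
  "motion": [
    [0.005, 0, 0, 0],
    [0, 0, 0, 0],
    [0, 0, 0, 0],
    [0, 0, 0, 0],
    [0, 0, 0, 0]
  ]
}}

```text
t: 5.85
position: [0.5363, 0.1186, 0.0939]
tool_rot: [-0.492, 0.508, 0.491, 0.509]
ft_force: [-1.6, 1.7, 5.7]
width: 0.0003
```

{"api": "drive_tool", "payload": {
  "motion": [
    [0.005, 0, 0, 0],
    [0, 0, 0, 0],
    [0, 0, 0, 0],
    [0, 0, 0, 0],
    [0, 0, 0, 0]
  ]
}}

```text
t: 6.35
position: [0.5363, 0.1186, 0.0893]
tool_rot: [-0.492, 0.508, 0.491, 0.509]
ft_force: [-2.0, 2.6, 9.7]
width: 0.0002
```

{"api": "drive_tool", "payload": {
  "motion": [
    [0, 0, 0, 0],
    [-0.02, 0, 0, 0],
    [-0.02, 0, 0, 0],
    [0, 0, -0.03, 0],
    [0, 0.001, -0.03, 0]
  ]
}}

```text
t: 6.85
position: [0.533, 0.0579, 0.1288]
tool_rot: [-0.492, 0.508, 0.491, 0.508]
ft_force: [1.1, -0.2, -0.0]
width: -0.0004
```

{"api": "drive_tool", "payload": {
  "motion": [
    [0, 0.001, -0.03, 0],
    [0, 0, -0.032, 0],
    [0, 0, 0, 0],
    [0, 0, 0, 0],
    [0, 0, 0, 0]
  ]
}}

```text
t: 7.35
position: [0.5297, -0.0029, 0.1283]
tool_rot: [-0.492, 0.508, 0.492, 0.508]
ft_force: [-0.3, -0.2, 0.5]
width: -0.0001
```

```bash
python3 -c "
from h import *
go((.530,-.0038,.100))"
```

```text
t 7.35 pos [ 0.5297 -0.0029  0.1283] F [-0.31 -0.18  0.47] w -0.00012180240101712959 tool shift [ 0.0283 -0.0003 -0.0009]
```

Left gave about 7.7 N at 11 mm and middle about 9.7 N at 11 mm. Now the right pad.

{"api": "drive_tool", "payload": {
  "motion": [
    [0.015, 0, 0, 0],
    [0.015, 0, 0, 0],
    [0, 0, 0, 0],
    [0, 0, 0, 0],
    [0, 0, 0, 0]
  ]
}}

```text
t: 7.85
position: [0.53, -0.0032, 0.0991]
tool_rot: [-0.492, 0.508, 0.491, 0.508]
ft_force: [-0.5, 0.9, 0.2]
width: 0.0
```

{"api": "drive_tool", "payload": {
  "motion": [
    [0.005, 0, 0, 0],
    [0, 0, 0, 0],
    [0, 0, 0, 0],
    [0, 0, 0, 0],
    [0, 0, 0, 0]
  ]
}}

```text
t: 8.35
position: [0.53, -0.0037, 0.0935]
tool_rot: [-0.492, 0.508, 0.491, 0.509]
ft_force: [1.7, 1.0, 3.0]
width: 0.0002
```

{"api": "drive_tool", "payload": {
  "motion": [
    [0.005, 0, 0, 0],
    [0, 0, 0, 0],
    [0, 0, 0, 0],
    [0, 0, 0, 0],
    [0, 0, 0, 0]
  ]
}}

```text
t: 8.85
position: [0.5299, -0.0037, 0.0884]
tool_rot: [-0.492, 0.508, 0.491, 0.508]
ft_force: [1.8, 1.4, 3.8]
width: -0.0
```

{"api": "drive_tool", "payload": {
  "motion": [
    [0, 0, 0, 0],
    [0, 0, 0, 0]
  ]
}}

```text
t: 9.05
position: [0.5299, -0.0037, 0.0884]
tool_rot: [-0.492, 0.508, 0.491, 0.508]
ft_force: [2.2, 0.3, 3.6]
width: -0.0002
```

The right seat is clearly softest: about 3.7 N at 11.6 mm, against 7.7 N and 9.7 N at 11 mm. I'll lift and move 73 mm along board +x (tool −y) to its tag.

{"api": "drive_tool", "payload": {
  "motion": [
    [-0.02, 0, 0, 0],
    [-0.025, 0, 0, 0],
    [0, -0.036, 0, 0],
    [0, -0.037, 0, 0],
    [0, 0, 0, 0]
  ]
}}

```text
t: 9.55
position: [0.605, -0.0065, 0.1323]
tool_rot: [-0.492, 0.508, 0.491, 0.508]
ft_force: [-0.7, 0.6, -1.9]
width: 0.0004
```

{"api": "drive_tool", "payload": {
  "motion": [
    [0, 0, 0, 0],
    [0, 0, 0, 0]
  ]
}}

```text
t: 9.75
position: [0.6015, -0.0059, 0.1327]
tool_rot: [-0.491, 0.509, 0.492, 0.508]
ft_force: [0.0, 0.0, 0.2]
width: 0.0001
```

```bash
python3 -c "
from h import *
go((.603,-.0065,.101))
cv2.imwrite('pics/w3.png',ctrl.read_camera('wrist'))
cv2.imwrite('pics/s3.png',cv2.resize(ctrl.read_camera('scene')[150:330,235:500],None,fx=3,fy=3))
i=ctrl.camera_info('wrist');T=np.linalg.inv(i['tool_from_camera']);x=ctrl.sense()['position'][2]-.087
p=i['K']@(T@[x,0,0,1])[:3];print(x,p[:2]/p[2])"
```

```text
t 9.75 pos [ 0.6015 -0.0059  0.1327] F [0.03 0.01 0.17] w 0.00014393356036150712 tool shift [ 0.0317 -0.0016 -0.0005]
0.04626619115221106 [320.26929258 236.40875621]
```

View pics/w3.png

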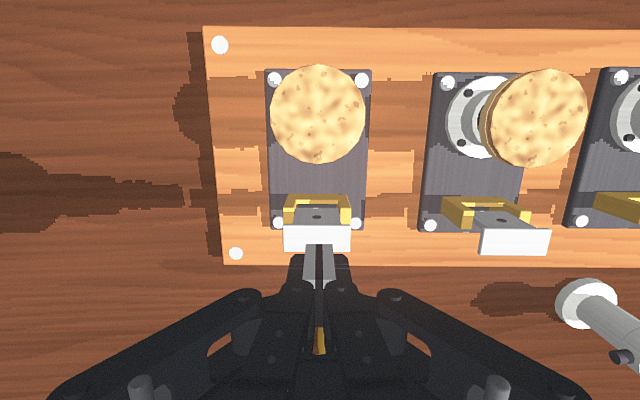

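View pics/s3.png

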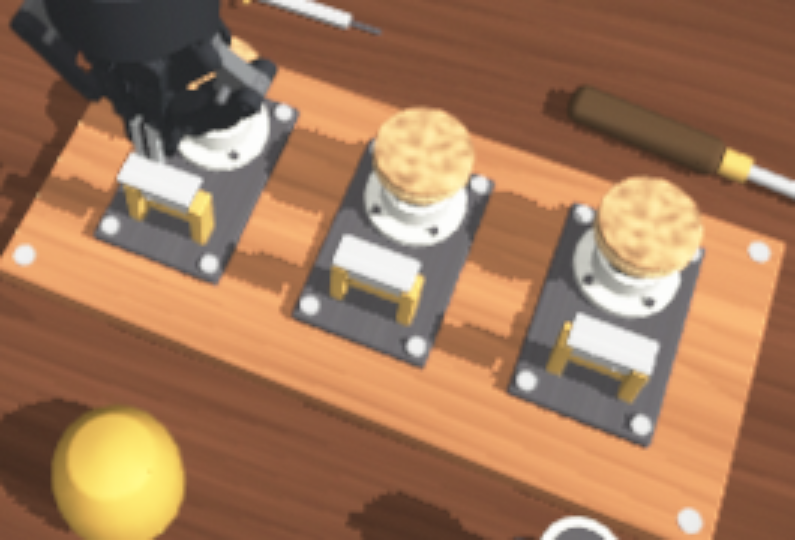

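The wrist view shows the lip centre at about (317,238), and the tool point is at (320,236), so it's lined up. I'll push down to a TCP height of about 0.081.

{"api": "drive_tool", "payload": {
  "motion": [
    [0.015, -0.001, 0, 0],
    [0.015, 0, 0, 0],
    [0, 0, 0, 0],
    [0.005, 0, 0, 0],
    [0.005, 0, 0, 0]
  ]
}}

```text
t: 10.35
position: [0.6037, -0.0061, 0.094]
tool_rot: [-0.492, 0.508, 0.491, 0.509]
ft_force: [-0.6, -0.3, 2.3]
width: -0.0
```

{"api": "drive_tool", "payload": {
  "motion": [
    [0.004, 0, 0, 0],
    [0.004, 0, 0, 0],
    [0.003, 0, 0, 0],
    [0, 0, 0, 0],
    [0, 0, 0, 0]
  ]
}}

```text
t: 10.85
position: [0.6038, -0.0061, 0.0821]
tool_rot: [-0.491, 0.508, 0.491, 0.508]
ft_force: [-0.1, 0.0, 0.6]
width: -0.0001
```

{"api": "drive_tool", "payload": {
  "motion": [
    [0.001, 0, 0, 0],
    [0, 0, 0, 0],
    [0, 0, 0, 0]
  ]
}}

```text
t: 11.15
position: [0.6039, -0.0061, 0.082]
tool_rot: [-0.492, 0.508, 0.491, 0.509]
ft_force: [-2.0, -0.6, 6.7]
width: -0.0002
```

{"api": "drive_tool", "payload": {
  "motion": [
    [0.001, 0, 0, 0],
    [0, 0, 0, 0],
    [0, 0, 0, 0]
  ]
}}

```text
t: 11.45
position: [0.604, -0.0061, 0.0819]
tool_rot: [-0.492, 0.508, 0.491, 0.509]
ft_force: [-4.2, 1.4, 12.8]
width: 0.0001
```

{"api": "drive_tool", "payload": {
  "motion": [
    [-0.015, 0, 0, 0],
    [-0.025, 0, 0, 0],
    [-0.04, 0, 0, 0],
    [-0.04, 0.02, 0, 0],
    [-0.03, 0.04, 0, 0]
  ]
}}

```text
t: 11.95
position: [0.5447, -0.0044, 0.2321]
tool_rot: [-0.492, 0.508, 0.491, 0.509]
ft_force: [0.2, -0.6, 1.0]
width: 0.0
```

{"api": "drive_tool", "payload": {
  "motion": [
    [-0.03, 0.045, 0, 0],
    [0, 0.045, -0.02, 0],
    [0, 0.045, -0.02, 0],
    [0, 0, 0, 0],
    [0, 0, 0, 0]
  ]
}}

```text
t: 12.45
position: [0.4107, -0.0399, 0.2585]
tool_rot: [-0.492, 0.508, 0.491, 0.509]
ft_force: [0.8, -1.0, -0.4]
width: -0.0
```

```bash
python3 -c "
from h import *
go((.6,0,.1))
cv2.imwrite('pics/s4.png',cv2.resize(ctrl.read_camera('scene')[130:365,200:520],None,fx=2.5,fy=2.5))
cv2.imwrite('pics/w4.png',ctrl.read_camera('wrist'))
cv2.imwrite('pics/t4.png',ctrl.read_camera('top'))"
```

```text
t 12.45 pos [ 0.4107 -0.0399  0.2585] F [ 0.84 -0.98 -0.38] w -2.2011947191590816e-05 tool shift [ 0.1588 -0.1875  0.0466]
```

View pics/s4.png

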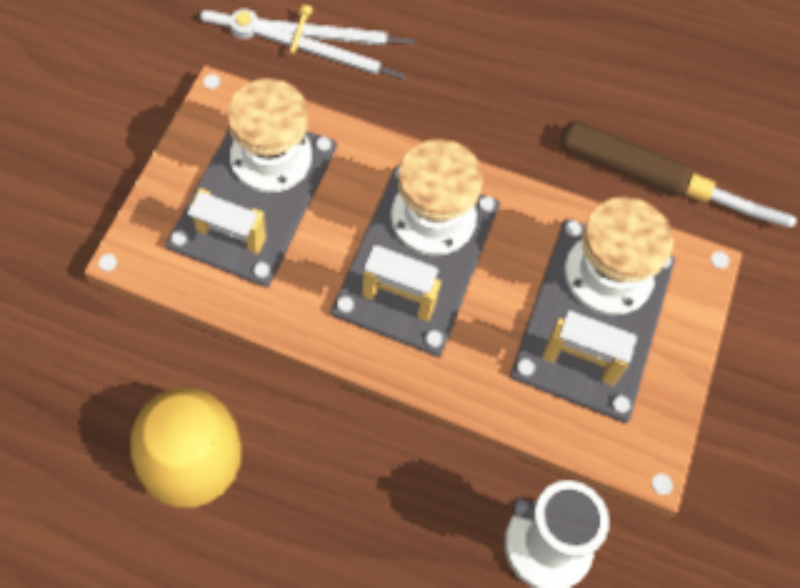

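View pics/w4.png

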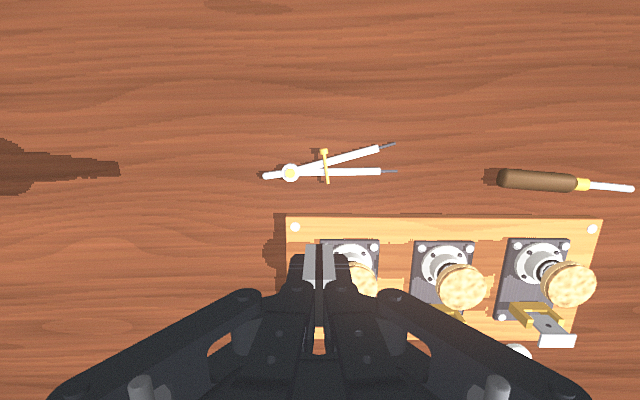

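The scene view (zoomed) shows the right lip at (225,214), now down between its guides. The other two, at (402,268) and (597,337), are still up. All three pads have sprung back, and the tools and shell are where they were. The robot is clear, so I'll hand in.

```bash
python3 -c "
from h import *
print(ctrl.sense()['t']);ctrl.finish_job()"
```

```text
12.6
the job is handed in; nothing more can be done
```

I pressed the pads from left to right to about 11 mm, found the right seat softest, and pushed its tag down to the stop. The job was handed in at 12.6 s, and no verdict is given.

| Seat | Force at about 11 mm |
|---|---|
| Left | 7.7 N |
| Middle | 9.7 N |
| Right | 3.7 N |

The force readings have about 0.7 N of noise, well below the gap between the right seat and the others.

- **Tag:** the fingertips stopped at a height of 68 mm, with the force rising to 12.8 N, which matches a tag fully down.
- **Last pictures:** the right tag is down and the other two are up. All three pads have sprung back, and the shell, post, burnisher and compass look unmoved. This check was by eye, not measured.
- **Disagreement:** the two fixed cameras differed by about 3–4 mm on the pad and lip positions. I used positions between the two, and the wrist camera agreed to about 2 mm for the left and middle pads and the right tag. I didn't check the right pad that way before pressing it.

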